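Sweep the wheel nuts into the drawer and shut it

TASK

Using your closed fingers as a brush, sweep the four wheel nuts across the top of the tool chest and over its open front edge, so that they drop into the open upper drawer, then push that drawer fully shut. Do not pick any nut up, and leave the socket and the grease tin standing where they are on top.

Things in the scene. Friction and masses are not known exactly. Their poses are not given: they have to be found in the camera images.
- chest: Low grey steel tool chest standing on the bench; it does not move. 280 mm deep, 340 mm wide, its flat top, covered by a black rubber mat, 120 mm above the bench. Origin: middle of the underside, at bench height. Its own x points from the drawer side to the back, so the drawers face its -x; y runs along its width, z up. The front edge of the top is straight, at x = -140 mm, and has no rim; the other three sides have a rim 6 mm thick that stands 10 mm above the mat.
- upper_drawer (a joint): How far the chest's upper drawer is open, in m: 0 is fully shut, it starts 0.12 to 0.16 open, 0.20 is the stop. It slides along the chest's x, opening towards -x, right under the front edge of the top. It takes about 3 N to slide and stays where it is left.
- drawer_floor (a point): Middle of the upper drawer's inner floor (moves with the drawer), axes as the chest's. The floor lies 64 mm above the bench, 56 mm below the mat. Inside the drawer is 260 mm long (x) and 300 mm wide (y); its front inner face is 132 mm from this point towards -x. The side walls are 34 mm high.
- drawer_pull (a point): Middle of the outermost face of the upper drawer's pull, an aluminium strip 328 mm long (y), 12 mm high and 14 mm proud of the front panel along its top, 104 mm above the bench (moves with the drawer). Pushing on it towards +x of the chest shuts the drawer. With the drawer shut this face is 165 mm from the chest's middle, 25 mm out from the front edge of the top; it is always that far out plus the opening of the drawer. The shut lower drawer below carries the same pull.
- socket: Dark deep socket standing on the mat, 28 mm in diameter, 36 mm high, 110 g. Origin: centre of its underside. Not to be disturbed.
- tin: Round grease tin standing on the mat, 52 mm in diameter, 34 mm high, 120 g. Origin: centre of its underside. Not to be disturbed.
- nut1_center (a point): A steel wheel nut lying loose on the mat with its collar down: round collar 32 mm in diameter and 6 mm thick, 21 mm hexagon above it, 24 mm high in all, 65 g. This point is its centre, 12 mm above its underside. All four are alike.
- nut2_center (a point): A steel wheel nut lying loose on the mat with its collar down: round collar 32 mm in diameter and 6 mm thick, 21 mm hexagon above it, 24 mm high in all, 65 g. This point is its centre, 12 mm above its underside. All four are alike.
- nut3_center (a point): A steel wheel nut lying loose on the mat with its collar down: round collar 32 mm in diameter and 6 mm thick, 21 mm hexagon above it, 24 mm high in all, 65 g. This point is its centre, 12 mm above its underside. All four are alike.
- nut4_center (a point): A steel wheel nut lying loose on the mat with its collar down: round collar 32 mm in diameter and 6 mm thick, 21 mm hexagon above it, 24 mm high in all, 65 g. This point is its centre, 12 mm above its underside. All four are alike.
Things that resemble listed ones, but are neither listed nor needed, are in the scene too. Leave any pink look-alike of the part that bears nut2_center alone. What is shaped like the part that bears nut3_center but yellow is not meant.

How it is judged:
By the outcome, as a careful person would: the job done as asked, in the order asked, and still so for the second after the job is handed in, with the robot touching nothing.
It also fails if it takes over 67 s, if anything falls off the work surface, if the arm or the gripper's body presses on something with over 40 N, if the wrist force passes 120 N, or if a joint passes its speed limit or range.

ROBOT

A 6-joint arm with a two-finger parallel gripper is mounted at the origin on the work surface. World frame = base frame: x ahead of the robot, y to its left, z up, the work surface at z = 0. Lengths are in mm, angles in rad, forces in N, time in s.
With the tool pointing down it reaches from about 350 to 1000 mm from the base axis. Payload 7.1 kg.
Tool frame: the origin (TCP) lies midway between the tips of the shut fingers; the grasp point (between the pads) lies 19 mm behind it; z points along the fingers, y is the direction in which the jaws open and shut (so a half turn about z gives the same grasp; the last joint's range is limited). The gripper opens to 85 mm and grips with 20 to 120 N. Pads are 22 mm wide; open, the fingers measure 114 mm over their backs; the gripper's body (76 mm by 85 mm) begins 54 mm behind the grasp point. The pads swing forward as they close: fully open they stand 13 mm farther back than shut.
Start: joints at [1.231, 0.423, 1.63, -0, 1.089, -0.019], TCP at [197.047, 593.108, 231.319] pointing down, gripper open.
Joint ranges: [-3, 3], [-0.9, 2.11], [0.09, 2.58], [-1.31, 4.45], [0.11, 2.69], [-2.54, 2.54]. Speed limits (rad/s): [2.39, 2.39, 3.01, 3.14, 3.14, 3.14].

INTERFACE

Orientations are given as a rotation vector (axis times angle).
In Python, from workcell import manip, planner, camera, calibration gives the robot as it stands. The module is installed in compiled form; this text tells all that it offers. Calls block until the motion is done:
- manip.goto(position, orientation): joint-space move of the TCP to a pose.
- manip.servo_line(position, attitude=None, speed=150): straight line of the TCP; attitude=None keeps the orientation; speed is the mean speed in mm/s.
- manip.movej(angles): joint-space move.
- manip.command_gripper(opening): opening from 0.0 (shut) to 1.0 (fully open); the grip force is fixed at half the most; returns when the fingers have stopped.
- manip.sleep(seconds).
- planner.solve_ik(position, orientation): joint angles nearest the present ones, or None.
- camera(name): name is "scene" or "top"; returns the picture (480x640x3 uint8, red, green, blue); there is no depth.
- calibration(name): a dict with "camera_matrix" (3x3 intrinsics, pixels), "rvec" (rotation vector, rad) and "tvec" (3), from world to camera coordinates, as OpenCV has them. Camera axes: x right, y down, z forward; pixel columns grow to the right and rows downward; lengths in mm; the calibration is good to about 2 mm. A picture is of the moment at which its call begins. calibration takes no time and is no camera call.
A pose or a line that the arm cannot do raises manip.Unreachable and nothing moves.
- manip.close_job(): hands the job in, once; it reports no verdict.
Readings, each from a call of its own:
- manip.current_t(): time.
- manip.current_joint_pos(): joint angles.
- manip.current_qd(): joint speeds.
- manip.current_joint_efforts(): joint torques, N m.
- manip.current_position(): TCP position.
- manip.current_ee_rot(): TCP orientation.
- manip.current_ft_force(): force on the tool from outside, world axes, zero at the start.
- manip.current_torque(): the same for the moment, N m.
- manip.current_gripper_width(): opening from 0.0 (shut) to 1.0 (fully open).
Only numpy, scipy, OpenCV 4.12 (cv2) and the standard library are available. Lean on these libraries where they do the work, as an engineer would, in place of code of your own. Each camera call takes 0.05 s, during which the arm holds its last target.

## Working session

There is one attempt and no reset: what is moved stays moved. The work goes in short steps, each a Python script; the robot and the scene stay as the last script left them, time stands still between calls to the robot, and variables do not carry over. Pictures are saved under pics/ and viewed, and the job is handed in when it is done.

```bash
mkdir -p pics; python3 - <<'E'
from workcell import manip, planner, camera, calibration
import cv2
for n in("scene","top"):
    im=camera(n); cv2.imwrite(f"pics/{n}0.png",im[:,:,::-1]); c=calibration(n); print(n,c)
print(manip.current_t(),manip.current_ee_rot())
E
```

```text
scene {'camera_matrix': array([[496.54361271,   0.        , 319.14577394],
       [  0.        , 496.54361271, 238.30002731],
       [  0.        ,   0.        ,   1.        ]]), 'rvec': array([ 1.83224044,  1.74634411, -0.68480345]), 'tvec': array([ -94.24917643, -302.2854936 , 1194.30979181])}
top {'camera_matrix': array([[530.94176304,   0.        , 319.06687788],
       [  0.        , 530.94176304, 243.96327841],
       [  0.        ,   0.        ,   1.        ]]), 'rvec': array([ 2.12765597, -2.19309443,  0.10202937]), 'tvec': array([ 76.43522556, 511.06907887, 808.62536473])}
0.1 [-5.01630772e-01 -3.10106410e+00  2.15445964e-03]
```

View pics/scene0.png

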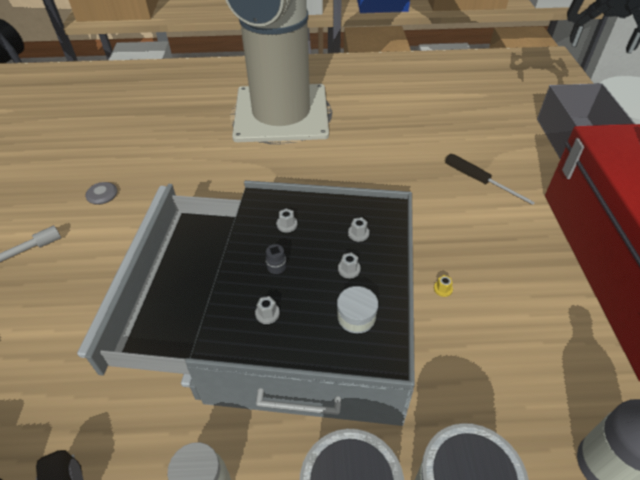

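View pics/top0.png

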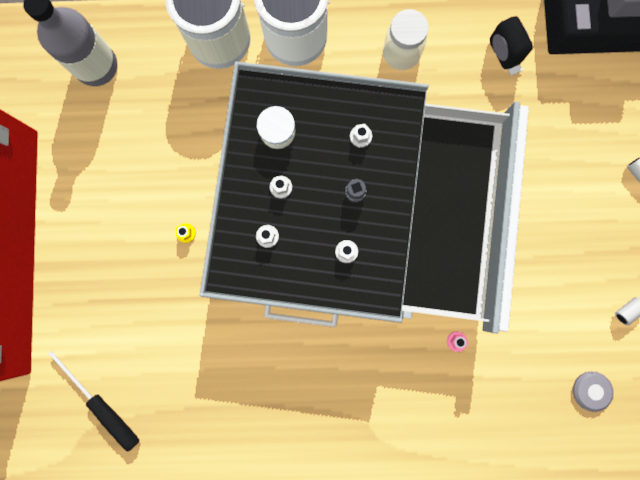

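The top view shows four grey nuts on the mat at about (361,135), (281,187), (267,236) and (347,251). The socket is at (356,190) and the tin at (276,127). The yellow nut (185,233) and the pink one (457,342) lie on the bench and are look-alikes to leave alone. I'll confirm this in one enlarged crop.

```bash
cat > h.py <<'E'
import numpy as np, cv2
from workcell import manip, planner, camera, calibration
def ray(n,px):
    c=calibration(n);R=cv2.Rodrigues(c["rvec"])[0];t=c["tvec"]
    d=R.T@np.linalg.inv(c["camera_matrix"])@np.array([px[0],px[1],1.]);return -R.T@t,d
def onz(n,px,z):
    o,d=ray(n,px);return o+d*(z-o[2])/d[2]
def proj(n,P):
    c=calibration(n);return cv2.projectPoints(np.array(P,float).reshape(-1,3),c["rvec"],c["tvec"],c["camera_matrix"],None)[0][:,0]
def tri(a,b):
    A=[];y=[]
    (o1,d1),(o2,d2)=ray("top",a),ray("scene",b)
    s=np.linalg.lstsq(np.c_[d1,-d2],o2-o1,rcond=None)[0]
    p,q=o1+d1*s[0],o2+d2*s[1];return (p+q)/2,np.linalg.norm(p-q)
E
python3 - <<'E'
import cv2,numpy as np
from h import *
im=cv2.imread("pics/top0.png");cv2.imwrite("pics/crop0.png",cv2.resize(im[50:360,170:540],None,fx=2.1,fy=1.9 if 0 else 1.93,interpolation=cv2.INTER_CUBIC))
for nm,p,z in [("FR",(427,87),120),("FL",(403,320),120),("BR",(238,64),130),("BL",(203,294),130)]: print(nm,onz("top",p,z).round(1))
for nm,a,b in [("FRs",(427,87),(190,361)),("n1",(361,132),(267,303)),("n2",(280,185),(350,259)),("n3",(266,235),(360,223)),("n4",(347,251),(287,213))]: 
  p,e=tri(a,b);print(nm,p.round(1),e.round(1),onz("top",a,144).round(1))
E
```

```text
FR [ 726.  -102.4  120. ]
FL [394.4 -52.5 120. ]
BR [765.8 168.6 130. ]
BL [438.1 221.1 130. ]
FRs [723.  -98.5 126.4] 5.1 [716.2 -97.4 144. ]
n1 [654.4  -2.  145.1] 1.9 [654.8  -3.  144. ]
n2 [584.  112.3 143. ] 2.6 [583.7 110.9 144. ]
n3 [515.3 133.  143.6] 3.0 [515.2 131.4 144. ]
n4 [489.8  23.7 145.4] 2.9 [489.9  22.2 144. ]
```

View pics/crop0.png

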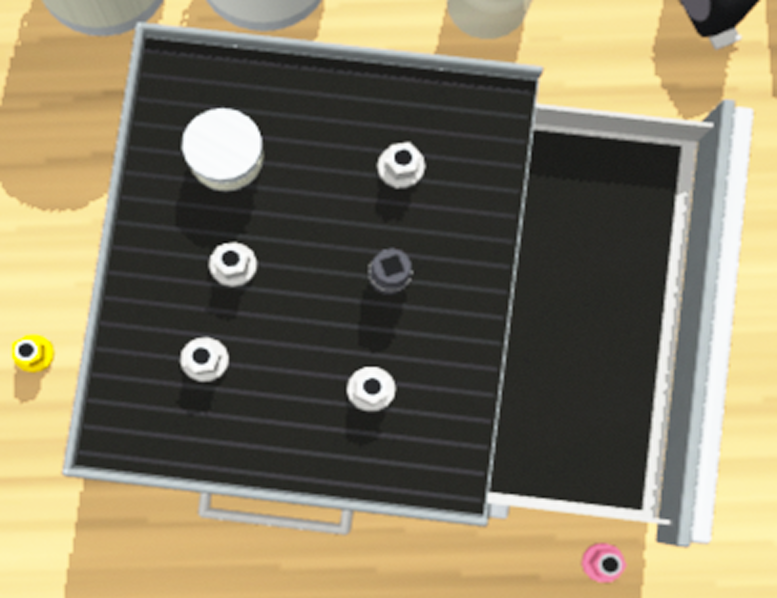

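The crop confirms four grey steel nuts on the mat, with the yellow and pink ones off the chest. Next I'll fit the chest frame and put everything into it.

```bash
python3 - <<'E'
import cv2,numpy as np
im=cv2.imread("pics/top0.png")
t=[cv2.resize(im[y-22:y+22,x-28:x+28],None,fx=7,fy=6.6 if 0 else 7,interpolation=cv2.INTER_NEAREST)[:295] for x,y in [(238,68),(427,90),(205,292),(403,316)]]
t=[cv2.resize(a,(392,295)) for a in t]
cv2.imwrite("pics/corn.png",np.vstack([np.hstack(t[:2]),np.hstack(t[2:])]))
g=cv2.cvtColor(im,cv2.COLOR_BGR2GRAY)
# mat dark mask
m=((g<75)).astype(np.uint8);m[:, :195]=0
cv2.imwrite("pics/mask.png",m*255)
# front edge: thin bright line between two dark areas
for y in range(110,300,20):
    s=g[y,395:432].astype(int);print(y,395+s.argmax(),s.max(),end=' | ')
E
```

```text
110 424 166 | 130 422 135 | 150 419 130 | 170 417 128 | 190 415 147 | 210 413 141 | 230 410 121 | 250 408 140 | 270 406 150 | 290 404 146 |
```

View pics/corn.png

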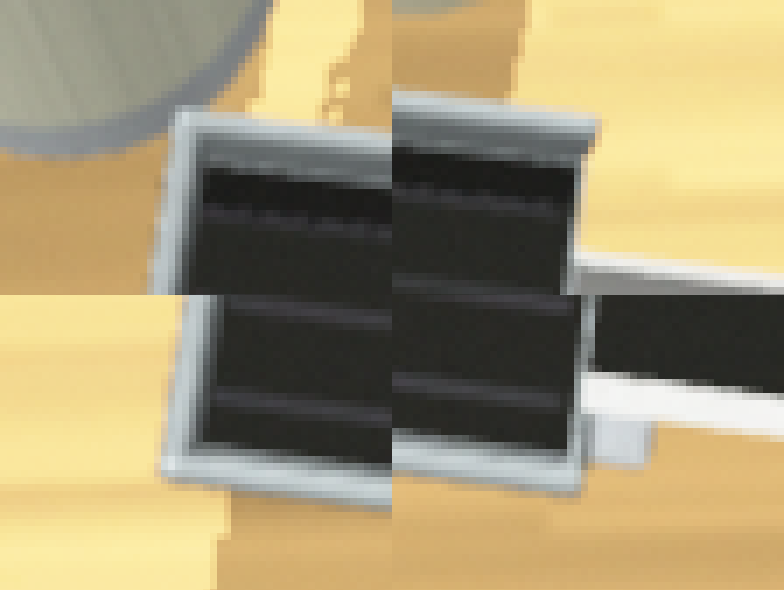

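```bash
cat >> h.py <<'E'
px=[(235.1,61.4),(428.3,85.4),(200.3,296.1),(401.9,322.3)]
W=np.array([onz("top",p,130)[:2] for p in px]);C=np.array([(140,-170),(-140,-170),(140,170),(-140,170)],float)
c0=W.mean(0);H=C.T@(W-c0);yaw=np.arctan2(H[0,1]-H[1,0],H[0,0]+H[1,1])
Rc=np.array([[np.cos(yaw),-np.sin(yaw)],[np.sin(yaw),np.cos(yaw)]])
def c2w(p):return c0+Rc@np.array(p[:2],float)
def w2c(p):return Rc.T@(np.array(p[:2])-c0)
E
python3 - <<'E'
from h import *
print(c0,np.degrees(yaw),[w2c(w).round(1) for w in W])
im=cv2.imread("pics/top0.png");hsv=cv2.cvtColor(im,cv2.COLOR_BGR2HSV)
for n,p,z in [("n1",(361,132),144),("n2",(280,185),144),("n3",(266,235),144),("n4",(347,251),144),("sock",(357,187),156),("tin",(275,126),154),("edge",(415,190),120),("edge",(406,270),120),("pullR",(526,106),110),("pullL",(504,330),110)]:
    q=onz("top",p,z);print(n,w2c(q).round(1),q.round(0))
for n,a,b in [("n1",(361,132),(267,303)),("n2",(280,185),(350,259)),("n3",(266,235),(360,223)),("n4",(347,251),(287,213)),("sock",(357,187),(276,251)),("tin",(275,126),(358,302))]: 
    q,e=tri(a,b);print(n,q.round(1),w2c(q).round(1),e.round(1))
print(proj("scene",[[*c2w(c),130] for c in C]).round(0).tolist())
print(cv2.Rodrigues(manip.current_ee_rot())[0].round(2) if 0 else cv2.Rodrigues(np.array(manip.current_ee_rot()))[0].round(2))
E
```

```text
[580.2844156  61.4466696] 80.94420133963952 [array([ 139.7, -169.7]), array([-139. , -167.9]), array([138.5, 168.8]), array([-139.2,  168.7])]
n1 [-51.9 -83.7] [655.  -3. 144.]
n2 [49.4  4.4] [584. 111. 144.]
n3 [58.9 75.3] [515. 131. 144.]
n4 [-53.  83.] [490.  22. 144.]
sock [-55.4  -3.4] [575.   6. 156.]
tin [ 66.2 -74.2] [664. 115. 154.]
edge [-138.2  -17.4] [576. -78. 120.]
edge [-138.2   96.6] [463. -60. 120.]
pullR [-285.6 -163.1] [ 696. -246.  110.]
pullL [-283.5  161.4] [ 376. -193.  110.]
n1 [654.4  -2.  145.1] [-51.  -83.1] 1.9
n2 [584.  112.3 143. ] [50.8  4.3] 2.6
n3 [515.3 133.  143.6] [60.4 75.4] 3.0
n4 [489.8  23.7 145.4] [-51.5  83.4] 2.9
sock [574.8   8.3 156.1] [-53.4  -3. ] 4.2
tin [664.4 115.9 153. ] [ 67.  -74.5] 1.4
[[413.0, 385.0], [183.0, 362.0], [411.0, 191.0], [243.0, 179.0]]
[[-0.95  0.32 -0.  ]
 [ 0.32  0.95 -0.  ]
 [-0.   -0.   -1.  ]]
```

Chest frame fit residuals are about 2 mm and the drawer is about 120 mm open. The lanes for nuts 4, 3 and 1 are clear. Nut2 sits straight behind the socket, so it needs a diagonal path.

```bash
cat >> h.py <<'E'
def rot(ang,flip):  # tool x along world angle ang (sweep dir axis), z down
    x=np.array([np.cos(ang),np.sin(ang),0]);x=-x if flip else x
    z=np.array([0,0,-1.]);return cv2.Rodrigues(np.c_[x,np.cross(z,x),z])[0].ravel()
def sweep(a,b,zs=122.5,zhi=185,flip=False,speed=120):
    A,B=c2w(a),c2w(b);d=B-A;r=rot(np.arctan2(d[1],d[0]),flip)
    manip.goto([*A,zhi],r);manip.servo_line([*A,zs],None,150)
    p=manip.current_position()
    manip.servo_line([*B,zs],None,speed)
    q=manip.current_position();f=manip.current_ft_force()
    manip.servo_line([*B,zhi],None,250)
    print(np.round(p,1),np.round(q,1),np.round(f,1),round(manip.current_t(),2))
E
python3 - <<'E'
from h import *
A=c2w((-14,83))
for fl in (0,1):
    for a in ((-14,83),(99,75),(-150,-83),(88,-14),(-330,0)):
        P=c2w(a);print(fl,a,np.round(planner.solve_ik([*P,122.5],rot(yaw+np.pi,fl)),2))
E
```

```text
Traceback (most recent call last):
TypeError: unsupported operand type(s) for *: 'NoneType' and 'float'
```

```bash
python3 - <<'E'
from h import *
for fl in (0,1):
    for a in ((-14,83),(-150,83),(99,75),(-12,-83),(-150,-83),(88,-14),(-330,0),(-178,0)):
        P=c2w(a)
        for z in (122.5,185): 
            s=planner.solve_ik([*P,z],rot(yaw+np.pi,fl));print(fl,a,z,None if s is None else np.round(s,2))
E
```

```text
0 (-14, 83) 122.5 None
0 (-14, 83) 185 None
0 (-150, 83) 122.5 None
0 (-150, 83) 185 None
0 (99, 75) 122.5 None
0 (99, 75) 185 None
0 (-12, -83) 122.5 None
0 (-12, -83) 185 None
0 (-150, -83) 122.5 None
0 (-150, -83) 185 None
0 (88, -14) 122.5 None
0 (88, -14) 185 None
0 (-330, 0) 122.5 None
0 (-330, 0) 185 None
0 (-178, 0) 122.5 None
0 (-178, 0) 185 None
1 (-14, 83) 122.5 [ 0.1   0.41  1.98 -0.    0.76  0.26]
1 (-14, 83) 185 [ 0.1   0.31  1.94 -0.    0.9   0.26]
1 (-150, 83) 122.5 [-0.18  0.38  2.02 -0.    0.74 -0.02]
1 (-150, 83) 185 [-0.18  0.28  1.98 -0.    0.88 -0.02]
1 (99, 75) 122.5 [ 0.3   0.47  1.87 -0.    0.81  0.45]
1 (99, 75) 185 [ 0.3   0.37  1.83 -0.    0.93  0.45]
1 (-12, -83) 122.5 [ 0.04  0.6   1.61 -0.    0.93  0.2 ]
1 (-12, -83) 185 [ 0.04  0.53  1.58 -0.    1.04  0.2 ]
1 (-150, -83) 122.5 [-0.17  0.58  1.65 -0.    0.91 -0.02]
1 (-150, -83) 185 [-0.17  0.51  1.61 -0.    1.02 -0.02]
1 (88, -14) 122.5 [ 0.22  0.56  1.7  -0.    0.89  0.37]
1 (88, -14) 185 [ 0.22  0.48  1.66 -0.    1.    0.37]
1 (-330, 0) 122.5 [-0.48  0.52  1.78 -0.    0.85 -0.33]
1 (-330, 0) 185 [-0.48  0.43  1.74 -0.    0.97 -0.33]
1 (-178, 0) 122.5 [-0.23  0.48  1.84 -0.    0.82 -0.07]
1 (-178, 0) 185 [-0.23  0.39  1.8  -0.    0.95 -0.07]
```

```bash
python3 - <<'E'
from h import *
manip.command_gripper(0.0)
sweep((-12,83.2),(-152,83.2),flip=True)
cv2.imwrite("pics/t1.png",camera("top")[:,:,::-1]);cv2.imwrite("pics/s1.png",camera("scene")[:,:,::-1])
E
python3 -c "
import cv2,numpy as np
a=cv2.imread('pics/t1.png')[40:340,150:550];b=cv2.imread('pics/s1.png')[140:440,60:460]
cv2.imwrite('pics/v1.png',np.hstack([a,b]))"
```

```text
[496.2  63.1 122.2] [474.3 -75.2 122.5] [0.2 0.8 0.5] 5.33
```

View pics/v1.png

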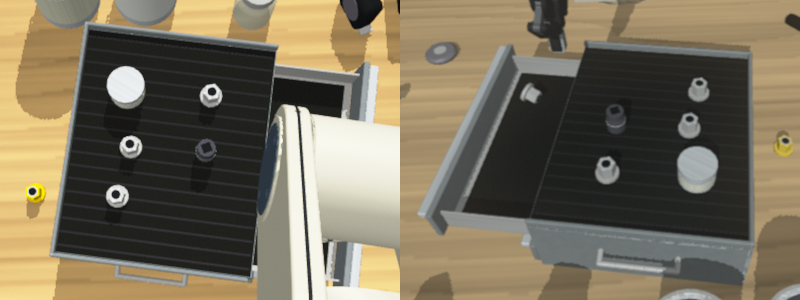

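The left (top) view shows nut4 gone from the mat, and the right (scene) view shows it lying in the drawer at crop (531,92). The others are unmoved. Next are nuts 3 and 1.

```bash
python3 - <<'E'
from h import *
sweep((100,75.3),(-152,75.3),flip=True)
sweep((-11,-83.4),(-152,-83.4),flip=True)
cv2.imwrite("pics/t2.png",camera("top")[:,:,::-1]);cv2.imwrite("pics/s2.png",camera("scene")[:,:,::-1])
E
python3 -c "
import cv2,numpy as np
a=cv2.imread('pics/t2.png')[40:340,150:550];b=cv2.imread('pics/s2.png')[140:440,60:460]
cv2.imwrite('pics/v2.png',np.hstack([a,b]))"
```

```text
[521.7 170.9 122.3] [482.1 -76.4 122.5] [ 0.4 -0.2  0.7] 9.64
[660.3  36.6 122.5] [ 638.8 -101.2  122.5] [ 0.2 -0.3 -0.7] 12.79
```

View pics/v2.png

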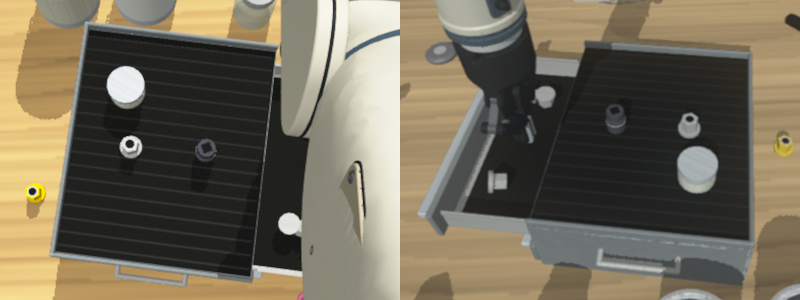

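Nut3 (545,97) and nut1 (497,181) are in the drawer, and nut4 is hidden behind the fingers. Now nut2: a 45° leg out of the socket's lane, then a look.

```bash
python3 - <<'E'
from h import *
u=np.array([-1,1])/2**.5;n=np.array([50.2,4.3])
sweep(n-u*34,n+u*(55-27),flip=True)
cv2.imwrite("pics/t3.png",camera("top")[:,:,::-1]);cv2.imwrite("pics/s3.png",camera("scene")[:,:,::-1])
E
python3 -c "
import cv2,numpy as np
a=cv2.imread('pics/t3.png')[40:340,150:550];b=cv2.imread('pics/s3.png')[140:440,60:460]
cv2.imwrite('pics/v3.png',np.hstack([a,b]))"
```

```text
[611.6 130.8 122. ] [561.9  95.3 122.9] [-0.2 -0.2  0.5] 15.59
```

View pics/v3.png

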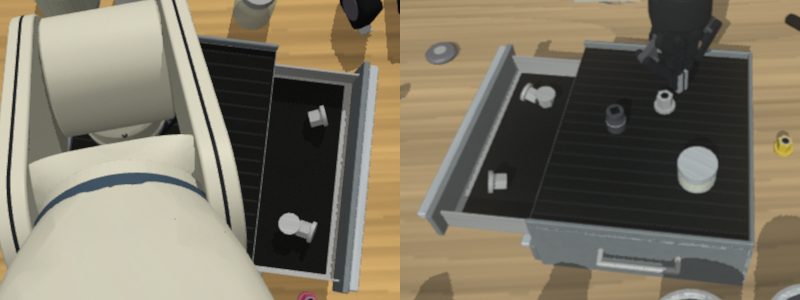

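```bash
python3 - <<'E'
from h import *
im=cv2.imread("pics/s3.png");cv2.imwrite("pics/z3.png",cv2.resize(im[190:290,240:400],None,fx=5,fy=5,interpolation=cv2.INTER_CUBIC))
for p in [(325,235),(324,237)]: print(w2c(onz("scene",p,144)))
print("check tin,socket",w2c(onz("scene",(358,302),154)),w2c(onz("scene",(276,251),156)))
E
```

```text
[12.3032472  45.59505258]
[11.26980183 41.49300002]
check tin,socket [ 67.69039392 -75.06461992] [-51.30549712  -2.66293082]
```

View pics/z3.png

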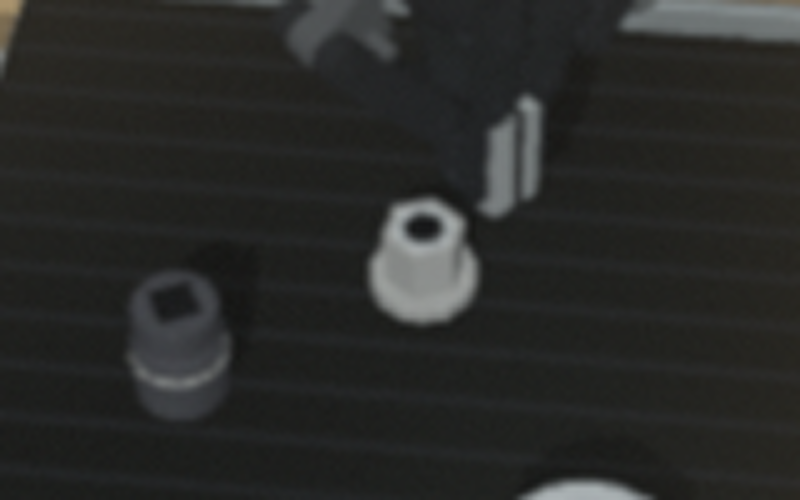

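Nut2's hole is at about (325,235), which puts it at chest (12,44). That clears the socket lane (47 mm between centres, 30 mm needed). Straight sweep next.

```bash
python3 - <<'E'
from h import *
sweep((50,44),(-152,44),flip=True)
P=c2w((-335,0));r=rot(yaw,False)
manip.goto([*c2w((-250,0)),200],rot(yaw+np.pi,True))
manip.servo_line([*c2w((-330,0)),200],None,250)
cv2.imwrite("pics/t4.png",camera("top")[:,:,::-1]);cv2.imwrite("pics/s4.png",camera("scene")[:,:,::-1])
print(manip.current_t())
E
python3 -c "
import cv2,numpy as np
a=cv2.imread('pics/t4.png')[40:340,150:550];b=cv2.imread('pics/s4.png')[140:440,60:460]
cv2.imwrite('pics/v4.png',np.hstack([a,b]))"
```

```text
[544.7 117.6 122. ] [513.  -81.3 122.5] [ 0.2 -0.7 -0. ] 19.23
20.3083
```

View pics/v4.png

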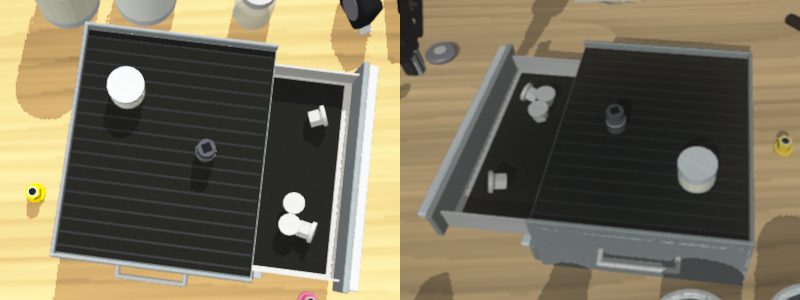

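All four nuts are in the drawer: top crop (317,117), (293,203), (290,224) and (308,231). The socket and tin are unmoved. Now I'll push the pull shut while watching the force.

```bash
python3 - <<'E'
from h import *
manip.servo_line([*c2w((-330,0)),93],None,150)
f0=np.array(manip.current_ft_force())
manip.servo_line([*c2w((-185,0)),93],None,100)
d=Rc[:,0]
def f():return float((np.array(manip.current_ft_force())-f0)[:2]@d)
print(f(),w2c(manip.current_position()))
for x in np.arange(-183,-168,1.5):
    manip.servo_line([*c2w((x,0)),93],None,30)
    v=f();print(x,round(v,1),w2c(manip.current_position()).round(1))
    if v<-14:break
print(manip.current_t())
cv2.imwrite("pics/s5.png",camera("scene")[:,:,::-1]);cv2.imwrite("pics/t5.png",camera("top")[:,:,::-1])
E
```

```text
0.37114576747477296 [-185.12528579    0.3953958 ]
-183.0 -0.4 [-183.2    0.3]
-181.5 -2.7 [-181.6    0.2]
-180.0 -2.1 [-1.799e+02  1.000e-01]
-178.5 -1.1 [-1.783e+02 -1.000e-01]
-177.0 -0.6 [-1.768e+02 -1.000e-01]
-175.5 -5.1 [-1.76e+02 -1.00e-01]
-174.0 -14.0 [-1.76e+02 -1.00e-01]
-172.5 -21.5 [-175.9   -0.2]
24.775
```

View pics/s5.png

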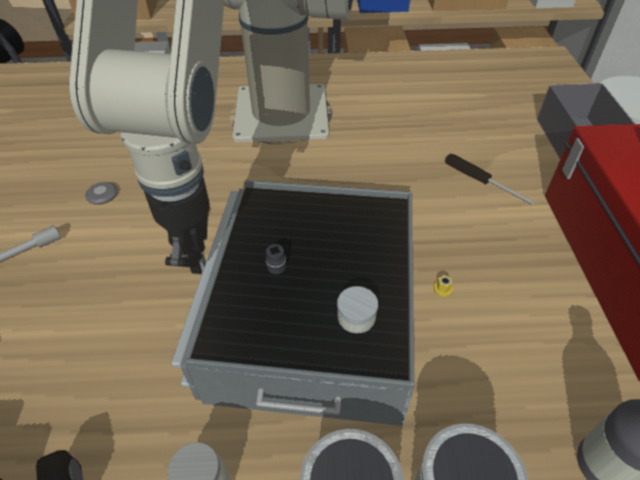

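The drawer hit a hard stop with the finger centre at -176 mm, which matches the shut pull face at -165 mm plus 11 mm of finger. I'll back off and do a final check.

```bash
python3 - <<'E'
from h import *
manip.servo_line([*c2w((-215,0)),93],None,100)
manip.servo_line([*c2w((-280,0)),230],None,200)
manip.goto([*c2w((-380,60)),260],rot(yaw+np.pi,True))
cv2.imwrite("pics/s6.png",camera("scene")[:,:,::-1]);cv2.imwrite("pics/t6.png",camera("top")[:,:,::-1])
print(manip.current_t())
E
python3 -c "
import cv2,numpy as np
a=cv2.imread('pics/t6.png')[40:340,150:550];b=cv2.imread('pics/s6.png')[140:440,60:460]
cv2.imwrite('pics/v6.png',np.hstack([a,b]))"
```

```text
27.0083
```

View pics/v6.png

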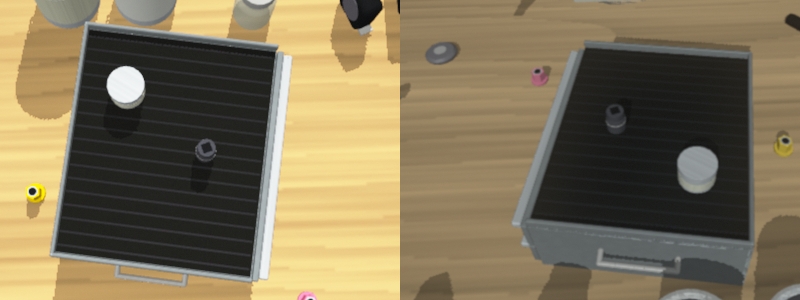

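```bash
python3 - <<'E'
from h import *
for p in [(441,96),(418,319)]: print(w2c(onz("top",p,110)).round(1))
print(w2c(onz("top",(357,187),156)),w2c(onz("top",(275,126),154)))
a=cv2.imread("pics/t0.png") if 0 else cv2.imread("pics/top0.png");b=cv2.imread("pics/t6.png")
for s in ((slice(100,150),slice(250,300)),(slice(175,205),slice(340,372))): print(np.abs(a[s].astype(int)-b[s]).mean())
manip.close_job()
E
```

```text
[-162. -163.]
[-163.7  161.7]
[-55.41496343  -3.38886187] [ 66.17934938 -74.21649159]
10.1052
9.38298611111111
the job is handed in; nothing more can be done
```

```bash
python3 - <<'E'
import cv2,numpy as np
for x,y in (("top0","t6"),("scene0","s6")):
    a,b=[cv2.imread(f"pics/{n}.png",0).astype(np.float32) for n in (x,y)]
    for n,(u,v) in {"top0":{"tin":(276,127),"socket":(356,190)},"scene0":{"tin":(358,309),"socket":(276,259)}}[x].items():
        r=np.zeros(a.shape);t=a[v-22:v+22,u-22:u+22];m=cv2.matchTemplate(b[v-32:v+32,u-32:u+32],t,cv2.TM_CCOEFF_NORMED)
        print(x,n,cv2.minMaxLoc(m)[1],np.array(cv2.minMaxLoc(m)[3])-10)
E
```

```text
top0 tin 0.9984084367752075 [0 0]
top0 socket 0.9979649186134338 [0 0]
scene0 tin 0.9998478293418884 [0 0]
scene0 socket 0.9932544827461243 [0 0]
```

I swept all four grey nuts over the front edge into the upper drawer with the fingers shut, then pushed the drawer closed and handed the job in at about 27 s. Nuts 4, 3 and 1 went straight. Nut2 took a 45° leg around the socket and then a straight sweep. No nut was picked up, and I didn't touch the yellow or pink look-alikes.

**Last checks**
- **Nuts:** all four were visible in the drawer before I closed it.
- **Drawer:** it met a firm stop with the fingers at the shut position, and the last reading on the pull was about 21 N. The final picture puts the pull face at about -162 to -164 mm against a nominal -165 mm, which is within measuring error.
- **Socket and tin:** comparing the first and last pictures, both moved 0 px in both views. A cruder brightness check showed a difference of about 10 grey levels around each. I think that is lighting or shadow, because the position match was above 0.99. The position match was run on saved pictures after I handed in.

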